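# Set the casting flasks over their wax trees

## Robot

A 6-joint arm with a two-finger parallel gripper is mounted at the origin on a cart in front of the work surface, level with it; the furniture and walls round the work are solid. World frame = base frame: x ahead of the robot, y to its left, z up, the work surface at z = 0. Lengths are in mm, angles in rad, forces in N, time in s.
With the tool pointing down it reaches from about 350 to 975 mm from the base axis. Payload 4.9 kg.
Tool frame: the origin (TCP) lies midway between the tips of the shut fingers; the grasp point (between the pads) lies 19 mm behind it; z points along the fingers, y is the direction in which the jaws open and shut (so a half turn about z gives the same grasp; the last joint's range is limited). The gripper opens to 85 mm and grips with 20 to 120 N. Pads are 22 mm wide; open, the fingers measure 114 mm over their backs; the gripper's body (76 mm by 85 mm) begins 54 mm behind the grasp point. The pads swing forward as they close: fully open they stand 13 mm farther back than shut.
Start: joints at [1.211, 0.053, 1.613, -0, 1.476, -0.119], TCP at [149.04, 606.95, 204.104] pointing down, gripper open.
Joint ranges: [-3.01, 3.01], [-1.01, 2.22], [0.06, 2.58], [-1.02, 4.17], [0.09, 2.62], [-3.14, 3.14]. Speed limits (rad/s): [2.57, 2.57, 3.14, 3.14, 3.14, 3.14].

## Interface

Orientations are given as a 3x3 rotation matrix whose columns are the frame's x, y, z axes.
In Python, from plant import robot gives the robot as it stands.
- The arm moves only by the shell command python3 -m jog 'ROWS'. ROWS is JSON, a list of rows, each an object with "grip": the opening, from 0 (shut) to 1 (fully open); "linear": the shift along the tool's x, y, z in cm, a list of three; "turn": the turn, a rotation vector about the tool's x, y, z in rad, a list of three. In form: [{"grip": grip, "linear": [dx, dy, dz], "turn": [ax, ay, az]}, ...]. A call has 1 to 20 rows; each row shifts and turns the commanded pose from where the row before left it, along the tool's axes as they then stand; what a row does not reach is not made up. A row lasts 1/8 s, in which the tool goes at most 62.5 mm and 10.7 degrees, less where a joint would pass 70% of its speed; a pose out of reach is approached as far as the arm can. A call with a gripper value outside its range is refused whole. The fingers move at their own pace and stop on an object; the grip force is fixed at half the most. Time passes only in rows, so rows that do not move let the fingers close. It gives the time, the measured TCP pose, the force and the opening at its end, in the units of the state.
- robot.get_obs(): the state, without advancing time (a new reading comes with each control period).
- robot.read_camera(name): name is "scene" or "side" or "wrist"; returns (picture, depth): 384x512x3 uint8, blue, green, red; 384x512 float32, mm along the optical axis (not along the pixel's ray), 0 where there is no reading.
- robot.camera_model(name): a dict with "fx", "fy", "cx", "cy" (pixels), "extrinsics" (4x4, takes a point from world to camera coordinates); the wrist camera has in their place "mount" (4x4, takes a point from camera to tool coordinates, whose origin is the TCP and whose axes are the flange's). Camera axes: x right, y down, z forward; pixel columns grow to the right and rows downward; lengths in mm; the calibration is good to about 2 mm. A picture is of the moment at which its call begins: read the wrist's pose just before it. camera_model takes no time and is no camera call.
- robot.sign_off(): hands the job in, once; it reports no verdict.
The state is a dict: "clock": time; "q": joint angles; "qd": joint speeds; "tau": joint torques, N m; "position": TCP position; "orientation": TCP orientation; "contact_force": force on the tool from outside, world axes, zero at the start; "torque": the same for the moment, N m; "opening": finger opening in mm.
Only numpy, scipy, OpenCV 4.12 (cv2) and the standard library are available. Lean on these libraries where they do the work, as an engineer would, in place of code of your own. Each camera call takes 0.05 s, during which the arm holds its last target.

## Task

The wax trees are ready on their rubber sprue bases, to be invested next: gently lower each of the three plain steel flasks over the tree on the base of its own size, so that it stands upright and fully down on the floor of the dish. Do not drop the flasks or knock the wax trees, and leave the flanged flask with the holes where it is: it belongs to the vacuum machine.

Things in the scene. Friction and masses are not known exactly. Their poses are not given: they have to be found in the camera images.
- flask_small: the small plain casting flask: a plain grey steel tube open at both ends, standing upright, outside diameter 40 mm, wall 2.5 mm, height 50 mm, smooth, without holes or flange, 0.1 to 0.35 kg. Origin: centre of its lower end; z up along its axis.
- flask_medium: the medium plain casting flask: a plain grey steel tube open at both ends, standing upright, outside diameter 50 mm, wall 2.5 mm, height 58 mm, smooth, without holes or flange, 0.1 to 0.35 kg. Origin: centre of its lower end; z up along its axis.
- flask_large: the large plain casting flask: a plain grey steel tube open at both ends, standing upright, outside diameter 62 mm, wall 2.5 mm, height 66 mm, smooth, without holes or flange, 0.1 to 0.35 kg. Origin: centre of its lower end; z up along its axis.
- base_small: sprue base for the small flask: round dark rubber dish, fixed, 62 mm across its lip, 14 mm high. The flask stands on its floor, 6 mm above its underside. Inside, the lip flares from about 45 mm across at the floor to about 54 mm at the top and guides the flask to the middle; a rubber cone (foot 29 mm across, top 16 mm above the underside) carries the wax tree. Origin: centre of the underside; z up.
- base_medium: sprue base for the medium flask: round dark rubber dish, fixed, 72 mm across its lip, 14 mm high. The flask stands on its floor, 6 mm above its underside. Inside, the lip flares from about 55 mm across at the floor to about 64 mm at the top and guides the flask to the middle; a rubber cone (foot 39 mm across, top 16 mm above the underside) carries the wax tree. Origin: centre of the underside; z up.
- base_large: sprue base for the large flask: round dark rubber dish, fixed, 84 mm across its lip, 14 mm high. The flask stands on its floor, 6 mm above its underside. Inside, the lip flares from about 67 mm across at the floor to about 76 mm at the top and guides the flask to the middle; a rubber cone (foot 51 mm across, top 16 mm above the underside) carries the wax tree. Origin: centre of the underside; z up.
- tree_small: the dark green wax tree (a stem with small rings branching off it) fixed upright in the middle of the small flask's base: it stays within 16 mm diameter about the base's axis, its top is 32 mm above its origin, which is the foot of its stem on the rubber cone, 15 mm above the underside of the base. Fragile.
- tree_medium: the dark green wax tree (a stem with small rings branching off it) fixed upright in the middle of the medium flask's base: it stays within 24 mm diameter about the base's axis, its top is 38 mm above its origin, which is the foot of its stem on the rubber cone, 15 mm above the underside of the base. Fragile.
- tree_large: the dark green wax tree (a stem with small rings branching off it) fixed upright in the middle of the large flask's base: it stays within 34 mm diameter about the base's axis, its top is 44 mm above its origin, which is the foot of its stem on the rubber cone, 15 mm above the underside of the base. Fragile.
- flask_flanged: vacuum flask, not wanted: steel tube of 52 mm diameter with rows of round holes and a flat flange 72 mm across at its upper end, 60 mm high. Origin: centre of its lower end. Not listed: small things lie about the tray, none over 40 mm high; above it, at z 0.36 to 0.47, a wooden bench pin juts in from the left rear (from about x 0.46, y 0.15) and a vice from the right rear (x 0.60, y -0.12).

How it is judged (in metres and radians):
At the end, for the whole second after the job is handed in: The small, medium and large plain flasks each stand on the base of their own size: axis within 6 mm of the base's axis, lower end no more than 4 mm above the dish's floor (10 mm above the base's underside), upright within 4 degrees, released and at rest (horizontal distance between flask_small and base_small below 0.006 m and z of flask_small in the frame of base_small below 0.01 m and angle between each of flask_small, flask_medium, flask_large's own z axis and vertical below 0.07 rad and linear speed of each of flask_small, flask_medium, flask_large below 0.02 m/s and horizontal distance between flask_medium and base_medium below 0.006 m and z of flask_medium in the frame of base_medium below 0.01 m and horizontal distance between flask_large and base_large below 0.006 m and z of flask_large in the frame of base_large below 0.01 m); the robot touches nothing.
It fails at once if a wax tree is knocked or pressed (more than 4 N) (contact force between any of tree_small, tree_medium, tree_large and anything else above 4 N).
It fails at once if a flask is dropped instead of lowered (comes down over its tree faster than 0.5 m/s) ((horizontal distance between flask_small and base_small below 0.02 m and z of flask_small in the frame of base_small below 0.05 m and linear speed of flask_small above 0.5 m/s) or (horizontal distance between flask_medium and base_medium below 0.02 m and z of flask_medium in the frame of base_medium below 0.05 m and linear speed of flask_medium above 0.5 m/s) or (horizontal distance between flask_large and base_large below 0.02 m and z of flask_large in the frame of base_large below 0.05 m and linear speed of flask_large above 0.5 m/s)).
It fails at once if the flanged vacuum flask is shifted by more than 20 mm (distance of flask_flanged from where it was at the start of the episode above 0.02 m).
It also fails if it takes over 88 s, if anything falls off the work surface, if the arm or the gripper's body presses on something with over 40 N, if the wrist force passes 120 N, or if a joint passes its speed limit or range.

## Working session

There is one attempt and no reset: what is moved stays moved. The work goes in short steps, Python scripts to look and compute and a shell command to move; the robot and the scene stay as the last step left them, time stands still between calls to the robot, and variables do not carry over. Pictures are saved under pics/ and viewed, and the job is handed in when it is done.

```bash
ls; mkdir -p pics; cat > look.py <<'E'
import cv2,numpy as np,sys
from plant import robot
def snap(name,tag):
    o=robot.get_obs(); p,d=robot.read_camera(name); cv2.imwrite(f'pics/{tag}.png',p); np.savez(f'pics/{tag}.npz',p=p,d=d,pos=o['position'],R=o['orientation'])
    return o,p,d
def tocam(name,o=None):
    m=robot.camera_model(name)
    if 'extrinsics' in m: T=np.linalg.inv(np.array(m['extrinsics']))
    else:
        T=np.eye(4);T[:3,:3]=np.array(o['orientation']);T[:3,3]=o['position'];T=T@np.array(m['mount'])
    return m,T
def cloud(name,d,o=None):
    m,T=tocam(name,o)
    v,u=np.mgrid[0:d.shape[0],0:d.shape[1]]
    P=np.stack([(u-m['cx'])/m['fx']*d,(v-m['cy'])/m['fy']*d,d],-1)
    W=P@T[:3,:3].T+T[:3,3]; W[d==0]=np.nan
    return W
E
python3 - <<'E'
from look import *
for n in ['scene','side','wrist']:
    o,p,d=snap(n,n+'0')
    m,T=tocam(n,o); print(n,{k:m[k] for k in ('fx','fy','cx','cy')},T.round(2).tolist())
print(o)
E
```

```text
pics
scene {'fx': 401.2250282976419, 'fy': 401.2250282976419, 'cx': 250.40070879191646, 'cy': 186.68739255579888} [[-0.65, -0.42, 0.63, -38.2], [-0.76, 0.33, -0.56, 505.09], [0.02, -0.84, -0.54, 505.98], [0.0, 0.0, 0.0, 1.0]]
side {'fx': 469.72610150128884, 'fy': 469.72610150128884, 'cx': 255.66072808004967, 'cy': 198.55194729472947} [[0.82, -0.26, 0.52, -66.28], [-0.58, -0.33, 0.75, -809.25], [-0.02, -0.91, -0.42, 489.55], [0.0, 0.0, 0.0, 1.0]]
wrist {'fx': 345.03943963295757, 'fy': 345.03943963295757, 'cx': 255.21717212500488, 'cy': 190.43322301546553} [[0.24, 0.93, 0.29, 74.52], [0.97, -0.23, -0.07, 624.15], [-0.0, 0.3, -0.95, 373.18], [0.0, 0.0, 0.0, 1.0]]
{'clock': 0.1, 'q': array([ 1.21099137e+00,  5.32935437e-02,  1.61415918e+00, -2.20984298e-05,
        1.47599866e+00, -1.18968545e-01]), 'qd': array([-1.36169523e-04, -2.40660623e-04, -1.37596988e-03, -9.24046059e-06,
       -2.61624464e-03,  9.29900257e-04]), 'tau': array([ 7.39892148e-04, -3.94908178e+01, -3.71361172e+01, -1.75449140e-04,
        3.91499401e-03, -1.11755341e-05]), 'position': array([148.84084386, 606.38508649, 202.98284299]), 'orientation': array([[-9.71139258e-01,  2.38512348e-01, -6.33852702e-04],
       [ 2.38513108e-01,  9.71137706e-01, -1.74745243e-03],
       [ 1.98769276e-04, -1.84820184e-03, -9.99998272e-01]]), 'contact_force': array([ 0.15709743,  1.29424089, -0.7336732 ]), 'torque': array([ 3.24688793e-02, -3.24299835e-05, -8.76952858e-03]), 'opening': 85.48998981701425}
```

View pics/scene0.png

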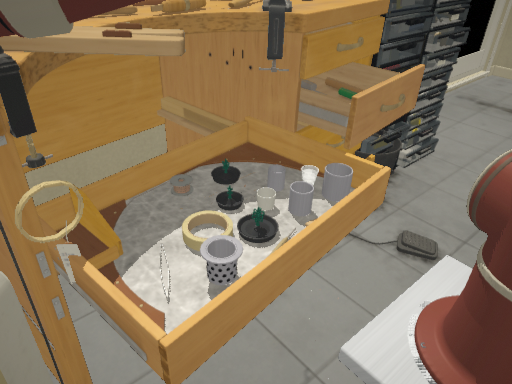

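View pics/side0.png

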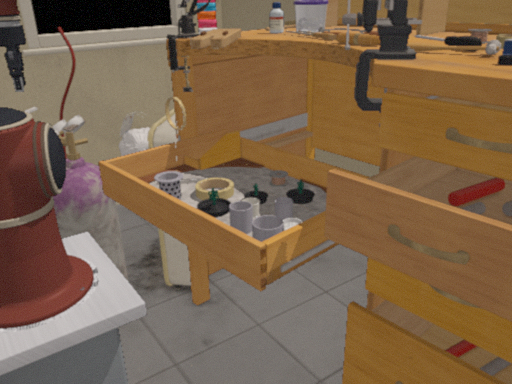

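View pics/wrist0.png

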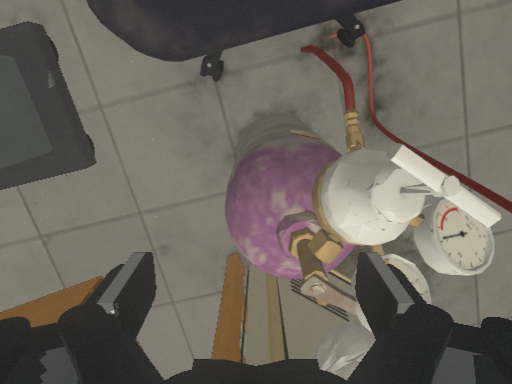

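The scene picture shows the flanged flask at (221,258), bases near (225,174), (229,200) and (258,228), and grey plain flasks near (276,178), (301,200) and (337,182). The small light cups at (266,198) and (310,172) are clutter. Next I'll measure from depth with a top-down height map.

```bash
python3 - <<'E'
from look import *
for n in ['scene','side']:
    z=np.load(f'pics/{n}0.npz'); W=cloud(n,z['d']); p=z['p']
    m=np.isfinite(W[...,2])&(W[...,2]>-20)&(W[...,2]<120)&(W[...,0]>250)&(W[...,0]<950)&(abs(W[...,1])<400)
    P=W[m];C=p[m]
    print(n,m.sum(), np.percentile(P[:,2],[5,25,50]))
    s=1.0
    H=np.zeros((800,600,3),np.uint8)
    o=np.argsort(P[:,2])
    for (x,y,zz),c in zip(P[o],C[o]):
        # x up 250..900 -> row ; y left
        r=int(790-(x-250)*1.2); cc=int(300-y*1.2*0.8/0.8)
        if 0<=r<800 and 0<=cc<600: cv2.circle(H,(cc,r),1,c.tolist(),-1)
    for x in range(300,900,100): cv2.putText(H,str(x),(0,int(790-(x-250)*1.2)),0,.4,(0,255,255)); cv2.line(H,(0,int(790-(x-250)*1.2)),(599,int(790-(x-250)*1.2)),(0,90,90))
    for y in range(-200,300,100): cv2.putText(H,str(y),(int(300-y*1.2),795),0,.4,(0,255,255)); cv2.line(H,(int(300-y*1.2),0),(int(300-y*1.2),799),(0,90,90))
    cv2.imwrite(f'pics/top_{n}.png',H[:, :])
    q=p[120:330,60:400] if n=='scene' else p[130:290,90:360]
    cv2.imwrite(f'pics/zoom_{n}.png',cv2.resize(q,None,fx=2.2,fy=2.2,interpolation=cv2.INTER_CUBIC))
E
```

```text
scene 54556 [-1.61668167  0.29853166 17.57600058]
side 28465 [-1.55607634  9.07075568 39.11265854]
```

```bash
python3 -c "
import cv2,numpy as np
a=cv2.imread('pics/top_scene.png');b=cv2.imread('pics/top_side.png')
cv2.imwrite('pics/tops.png',cv2.resize(np.hstack([a,b]),(800,533)))
for n in('a','b'):pass
"
```

```text
(no output)
```

View pics/top_scene.png

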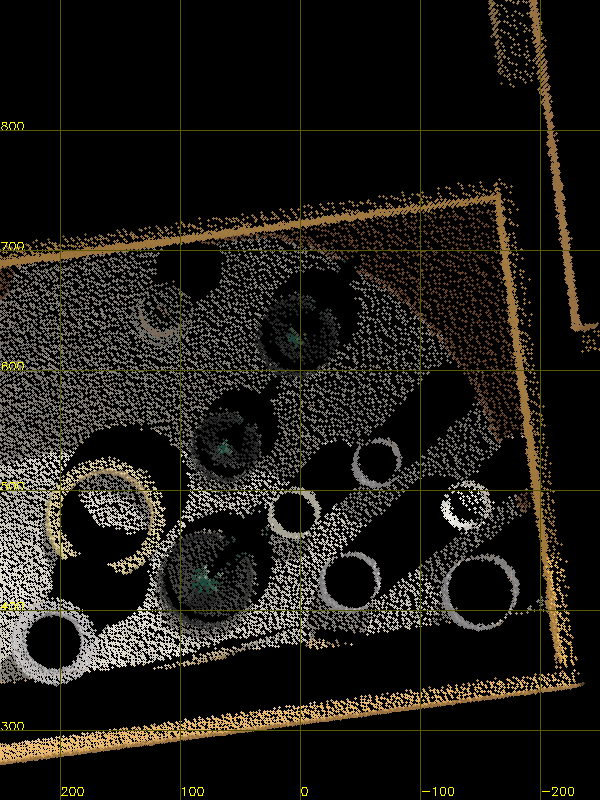

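View pics/zoom_scene.png

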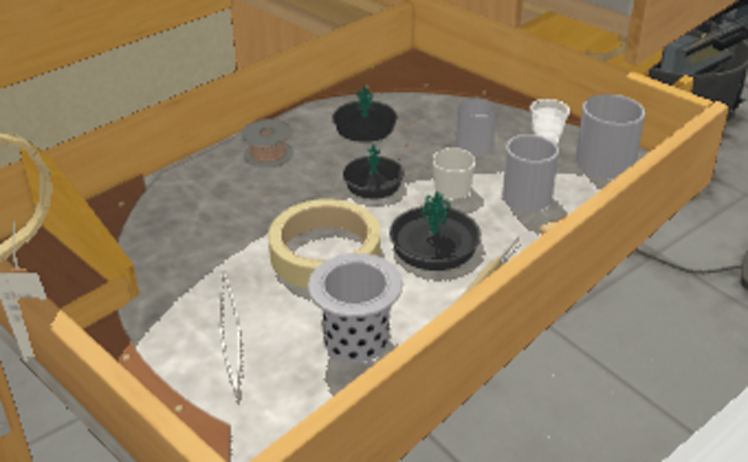

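View pics/zoom_side.png

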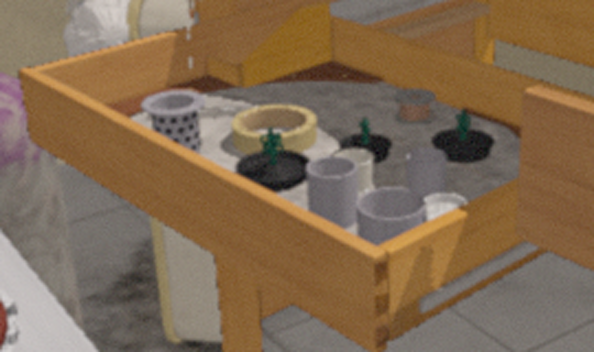

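```bash
cat > fit.py <<'E'
from look import *
from scipy.optimize import least_squares
S=[('f_small',523,-63,20,17.5,50),('f_med',424,-41,25,22.5,58),('f_large',415,-150,31,28.5,66),
('b_small',540,62,31,27,14),('b_med',632,3,36,32,14),('b_large',423,82,42,38,14)]
def fit(P,x,y,ro,ri,h,it=30):
    c=np.array([x,y],float); Q=P[(abs(P[:,2]-h)<4)&(np.hypot(P[:,0]-x,P[:,1]-y)<ro+15)]
    for k in range(6):
        r=np.hypot(*(Q[:,:2]-c).T); q=Q[abs(r-(ro+ri)/2)<(14 if k<2 else 6)]
        f=lambda c:(lambda r:np.maximum(0,r-ro)+np.maximum(0,ri-r)+.1*(r-(ro+ri)/2))(np.hypot(*(q[:,:2]-c).T))
        c=least_squares(f,c,loss='soft_l1').x
    r=np.hypot(*(q[:,:2]-c).T); a=np.arctan2(*(q[:,:2]-c).T)
    return c,len(q),r.mean(),np.histogram(a,8,(-np.pi,np.pi))[0],np.median(q[:,2])
E
python3 - <<'E'
from fit import *
for n in ['scene','side']:
    z=np.load(f'pics/{n}0.npz'); W=cloud(n,z['d']); P=W[np.isfinite(W[...,2])]
    for s in S:
        try:
            c,k,r,h,zz=fit(P,*s[1:]); print(n,s[0],c.round(1),k,r.round(1),(s[3]+s[4])/2,h,zz.round(1))
        except Exception as e: print(n,s[0],e)
    M=(P[:,2]>90)&(P[:,2]<600)&(P[:,0]>100)&(P[:,0]<700)&(abs(P[:,1])<500)
    B={}
    for x,y,zz in P[M]:
        k=(int(x//50)*50,int(y//50)*50); b=B.setdefault(k,[999,0,0]); b[0]=min(b[0],zz);b[1]=max(b[1],zz);b[2]+=1
    print(sorted((k,int(b[0]),int(b[1])) for k,b in B.items() if b[2]>8))
E
```

```text
scene f_small [522.7 -64.5] 69 18.7 18.75 [ 5  8 12 13  8  4  9 10] 48.3
scene f_med [423.6 -41.8] 109 23.4 23.75 [12  9 17 17 13 10 17 14] 56.3
scene f_large [ 414.8 -150.5] 112 29.4 29.75 [11  8 18 18 14  9 14 20] 64.3
scene b_small [535.4  62.5] 128 28.1 29.0 [18 11 15 18 11 21 15 19] 12.7
scene b_med [627.4   2.4] 113 33.2 34.0 [14 13 15 14 13 15 11 18] 12.7
scene b_large [424.9  78. ] 211 39.1 40.0 [32 22 29 29 20 32 22 25] 13.0
[((450, -500), 90, 193), ((450, -450), 90, 192), ((450, -400), 90, 193), ((450, -350), 90, 193), ((450, -300), 90, 193), ((450, 150), 357, 376), ((450, 200), 354, 377), ((450, 350), 90, 135), ((450, 400), 90, 202), ((450, 450), 126, 185), ((500, -500), 125, 193), ((500, -450), 190, 192), ((500, -300), 90, 163), ((500, 150), 367, 376), ((500, 200), 355, 384), ((500, 250), 354, 385), ((500, 300), 354, 376), ((500, 350), 109, 352), ((500, 400), 90, 369), ((500, 450), 90, 247), ((550, -300), 90, 162), ((550, 200), 376, 385), ((550, 250), 375, 377), ((550, 300), 354, 377), ((550, 350), 217, 373), ((550, 400), 218, 375), ((550, 450), 90, 181), ((600, -500), 93
[... 1466 characters left out ...]
550, 250), 376, 377), ((550, 300), 376, 377), ((550, 350), 214, 452), ((550, 400), 90, 451), ((550, 450), 364, 405), ((600, -500), 198, 353), ((600, -450), 199, 354), ((600, -400), 198, 354), ((600, -350), 198, 354), ((600, -300), 116, 354), ((600, -250), 141, 457), ((600, -200), 254, 458), ((600, -150), 271, 456), ((600, 250), 354, 377), ((600, 300), 90, 377), ((600, 350), 312, 451), ((600, 400), 90, 450), ((600, 450), 94, 297), ((650, -450), 100, 354), ((650, -400), 110, 354), ((650, -350), 116, 354), ((650, -300), 91, 354), ((650, -250), 152, 457), ((650, -200), 219, 456), ((650, -150), 312, 455), ((650, 250), 313, 374), ((650, 300), 90, 377), ((650, 400), 90, 448), ((650, 450), 90, 297)]
```

```bash
python3 - <<'E'
from fit import *
P=[]
for n in ['scene','side']:
    z=np.load(f'pics/{n}0.npz'); W=cloud(n,z['d']); P.append(W[np.isfinite(W[...,2])])
P=np.vstack(P)
def prof(name,M):
    q=P[M]; print(name,len(q), q.min(0).round() if len(q) else '', q.max(0).round() if len(q) else '')
for x in (375,415,455,500):
    M=(abs(P[:,0]-x)<8)&(P[:,1]<-150-25)&(P[:,1]>-260)&(P[:,2]>0)&(P[:,2]<140)
    q=P[M]; 
    for lo,hi in((3,25),(25,45),(45,60),(60,140)):
        k=q[(q[:,2]>lo)&(q[:,2]<=hi)]
        if len(k): print(x,(lo,hi),len(k),'y max',k[:,1].max().round(),'med',np.median(k[:,1]).round(),'zmax',k[:,2].max().round())
for y in (-150,-40,80):
    q=P[(abs(P[:,1]-y)<8)&(P[:,0]<375)&(P[:,0]>250)&(P[:,2]>-5)]
    for lo,hi in((-5,5),(5,30),(30,60),(60,140)):
        k=q[(q[:,2]>lo)&(q[:,2]<=hi)]
        if len(k): print('y',y,(lo,hi),len(k),'x',k[:,0].min().round(),k[:,0].max().round(),'zmax',k[:,2].max().round())
for nm,x,y,r in(('cruc',487,-138,25),('cruc2',483,5,25),('ring',480,165,50),('wire?',375,40,70)):
    q=P[(np.hypot(P[:,0]-x,P[:,1]-y)<r)&(P[:,2]>5)]; print(nm,np.percentile(q[:,2],[50,90,99]).round())
E
```

```text
375 (3, 25) 62 y max -227.0 med -231.0 zmax 25.0
375 (25, 45) 78 y max -210.0 med -230.0 zmax 45.0
375 (45, 60) 84 y max -211.0 med -228.0 zmax 60.0
375 (60, 140) 135 y max -211.0 med -222.0 zmax 75.0
415 (3, 25) 95 y max -206.0 med -226.0 zmax 25.0
415 (25, 45) 88 y max -178.0 med -223.0 zmax 45.0
415 (45, 60) 135 y max -177.0 med -208.0 zmax 60.0
415 (60, 140) 163 y max -178.0 med -212.0 zmax 75.0
455 (3, 25) 60 y max -217.0 med -222.0 zmax 25.0
455 (25, 45) 46 y max -217.0 med -219.0 zmax 44.0
455 (45, 60) 70 y max -200.0 med -218.0 zmax 60.0
455 (60, 140) 114 y max -200.0 med -212.0 zmax 76.0
500 (3, 25) 106 y max -180.0 med -206.0 zmax 24.0
500 (25, 45) 88 y max -194.0 med -212.0 zmax 44.0
500 (45, 60) 62 y max -194.0 med -212.0 zmax 60.0
500 (60, 140) 108 y max -193.0 med -206.0 zmax 76.0
y -150 (-5, 5) 34 x 323.0 327.0 zmax 5.0
y -150 (5, 30) 83 x 324.0 328.0 zmax 29.0
y -150 (30, 60) 111 x 323.0 328.0 zmax 60.0
y -150 (60, 140) 113 x 323.0 342.0 zmax 78.0
y -40 (-5, 5) 32 x 309.0 313.0 zmax 5.0
y -40 (5, 30) 89 x 308.0 372.0 zmax 30.0
y -40 (30, 60) 107 x 307.0 313.0 zmax 60.0
y -40 (60, 140) 120 x 309.0 326.0 zmax 78.0
y 80 (-5, 5) 47 x 294.0 375.0 zmax 5.0
y 80 (5, 30) 111 x 293.0 365.0 zmax 30.0
y 80 (30, 60) 107 x 292.0 297.0 zmax 60.0
y 80 (60, 140) 129 x 293.0 311.0 zmax 78.0
cruc [30. 37. 39.]
cruc2 [24. 33. 34.]
ring [ 24. 376. 377.]
wire? [12. 75. 77.]
```

```bash
python3 - <<'E'
from fit import *
P=[]
for n in ['scene','side','wrist']:
    z=np.load(f'pics/{n}0.npz'); W=cloud(n,z['d'],dict(orientation=z['R'],position=z['pos'])); q=W[np.isfinite(W[...,2])]
    r=np.hypot(q[:,0],q[:,1]); a=np.degrees(np.arctan2(q[:,1],q[:,0]))
    for lo in range(-30,90,15):
        k=q[(r>230)&(r<700)&(a>lo)&(a<lo+15)&(q[:,2]>70)]
        k2=k[np.hypot(k[:,0],k[:,1])<480]
        print(n,lo,len(k),'max z r<700',k[:,2].max().round() if len(k) else '','r<480:',len(k2),k2[:,2].max().round() if len(k2) else '')
E
```

```text
scene -30 6026 max z r<700 377.0 r<480: 339 78.0
scene -15 1416 max z r<700 386.0 r<480: 251 77.0
scene 0 293 max z r<700 78.0 r<480: 293 78.0
scene 15 3956 max z r<700 385.0 r<480: 388 78.0
scene 30 8506 max z r<700 377.0 r<480: 672 79.0
scene 45 1832 max z r<700 79.0 r<480: 1161 79.0
scene 60 0 max z r<700  r<480: 0 
scene 75 3453 max z r<700 492.0 r<480: 1638 492.0
side -30 7537 max z r<700 458.0 r<480: 423 78.0
side -15 1001 max z r<700 457.0 r<480: 200 78.0
side 0 158 max z r<700 78.0 r<480: 158 78.0
side 15 849 max z r<700 386.0 r<480: 139 78.0
side 30 2591 max z r<700 453.0 r<480: 149 79.0
side 45 238 max z r<700 78.0 r<480: 154 78.0
side 60 702 max z r<700 464.0 r<480: 0 
side 75 1089 max z r<700 464.0 r<480: 0 
wrist -30 0 max z r<700  r<480: 0 
wrist -15 0 max z r<700  r<480: 0 
wrist 0 0 max z r<700  r<480: 0 
wrist 15 0 max z r<700  r<480: 0 
wrist 30 0 max z r<700  r<480: 0 
wrist 45 0 max z r<700  r<480: 0 
wrist 60 2430 max z r<700 111.0 r<480: 0 
wrist 75 30286 max z r<700 319.0 r<480: 0
```

```bash
python3 -m jog '[{"grip":1,"linear":[0,-5,0],"turn":[0,0,0]},{"grip":1,"linear":[0,-5,0],"turn":[0,0,0]},{"grip":1,"linear":[0,-5,0],"turn":[0,0,0]},{"grip":1,"linear":[0,-5,0],"turn":[0,0,0]},{"grip":1,"linear":[0,-5,0],"turn":[0,0,0]},{"grip":1,"linear":[-5.96,-0.48,0],"turn":[0,0,0.16]},{"grip":1,"linear":[-5.96,-0.48,0],"turn":[0,0,0.16]},{"grip":1,"linear":[-5.96,-0.48,0],"turn":[0,0,0.16]},{"grip":1,"linear":[-5.96,-0.48,0],"turn":[0,0,0.16]},{"grip":1,"linear":[-5.96,-0.48,0],"turn":[0,0,0.16]},{"grip":1,"linear":[-5.96,-0.48,0],"turn":[0,0,0.16]}]'; python3 -c "
from plant import robot;o=robot.get_obs();print(o['q'],o['orientation'])"
```

```text
clock: 1.52
position: [349.7, 134.3, 204.0]
orientation: [[-0.357, 0.934, 0.0], [0.934, 0.357, 0.0], [0.0, 0.0, -1.0]]
contact_force: [0.7, 0.5, 1.3]
opening: 85.5
[ 1.67089703e-01 -6.13989646e-01  2.15230024e+00  1.14973363e-04
  1.60292578e+00 -1.97668197e-01] [[-3.56726610e-01  9.34208764e-01  3.32206056e-04]
 [ 9.34208823e-01  3.56726570e-01  1.72567663e-04]
 [ 4.27074964e-05  3.71909306e-04 -9.99999930e-01]]
```

```bash
python3 -m jog '[{"grip":1,"linear":[-5.96,-0.48,0],"turn":[0,0,0.16]},{"grip":1,"linear":[-5.96,-0.48,0],"turn":[0,0,0.16]},{"grip":1,"linear":[-5.96,-0.48,0],"turn":[0,0,0.16]},{"grip":1,"linear":[-5.96,-0.48,0],"turn":[0,0,0.16]},{"grip":1,"linear":[-2.75,3.5,0],"turn":[0,0,0.075]},{"grip":1,"linear":[0,3.3,0],"turn":[0,0,0]},{"grip":1,"linear":[0,0,0],"turn":[0,0,0]}]'; cat > w.py <<'E'
from fit import *
def wfit(tag,names):
    o,p,d=snap('wrist',tag); W=cloud('wrist',d,o); P=W[np.isfinite(W[...,2])]
    print(o['position'].round(1),o['clock'])
    for s in S:
        if s[0] in names:
            try:
                c,k,r,h,zz=fit(P,*s[1:]); print(s[0],c.round(1),k,r.round(1),(s[3]+s[4])/2,h,zz.round(1))
            except Exception as e: print(s[0],e)
E
python3 -c "
from w import *
wfit('w1',['f_small','f_med','f_large','b_large','b_small','b_med'])"
```

```text
clock: 2.4
position: [418.4, -146.8, 203.4]
orientation: [[0.339, 0.941, -0.002], [0.941, -0.339, 0.001], [0.0, -0.002, -1.0]]
contact_force: [-0.4, 0.5, 0.3]
opening: 85.7
[ 418.4 -146.8  203.4] 2.4
f_small [523.  -66.5] 505 18.5 18.75 [54 65 62 60 63 71 72 58] 50.1
f_med [424.  -44.3] 605 23.4 23.75 [64 72 80 88 82 80 71 68] 58.2
f_large [ 415.4 -152.7] 645 29.4 29.75 [90 84 72 74 86 79 77 83] 66.0
b_small [540.  62.] 0 nan 29.0 [0 0 0 0 0 0 0 0] nan
b_med [632.   3.] 0 nan 34.0 [0 0 0 0 0 0 0 0] nan
b_large [423.  82.] 0 nan 40.0 [0 0 0 0 0 0 0 0] nanfit.py:12: RuntimeWarning: Mean of empty slice.
  return c,len(q),r.mean(),np.histogram(a,8,(-np.pi,np.pi))[0],np.median(q[:,2])
  ret = ret.dtype.type(ret / rcount)
  return _methods._mean(a, axis=axis, dtype=dtype,
```

View pics/w1.png

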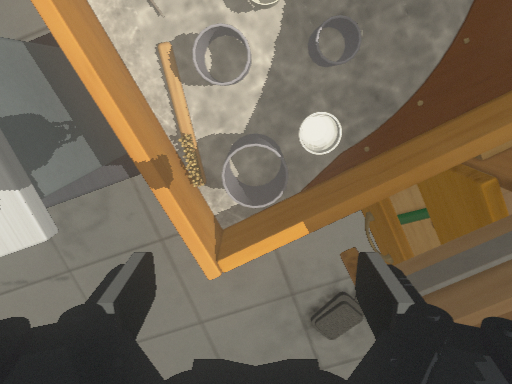

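```bash
python3 -c "
from fit import *
z=np.load('pics/w1.npz');W=cloud('wrist',z['d'],dict(orientation=z['R'],position=z['pos']))
for u,v in((170,60),(182,120),(190,150),(192,175),(320,132),(222,55)): print(u,v,W[v,u].round())
for nm,x,y in(('large near',363,-134),('large far',467,-172),('med near',373,-39),('med far',474,-49)):
  P=W.reshape(-1,3);q=P[np.hypot(P[:,0]-x,P[:,1]-y)<14];print(nm,np.percentile(q[:,2],[5,50,95,100]).round())
"
```

```text
170 60 [372. -27.  10.]
182 120 [360. -84.  10.]
190 150 [ 358. -115.   23.]
192 175 [ 350. -140.   23.]
320 132 [ 488. -141.   29.]
222 55 [421. -39.  -1.]
large near [  0. 296. 300. 308.]
large far [  0. 295. 300. 302.]
med near [-1.  7. 11. 13.]
med far [-1.  0.  2.  3.]
```

```bash
python3 -m jog '[{"grip":1,"linear":[-0.66,-0.08,4],"turn":[0,0,0]},{"grip":1,"linear":[0,0,4],"turn":[0,0,0]},{"grip":1,"linear":[0,0,3.5],"turn":[0,0,0]},{"grip":1,"linear":[0,0,3],"turn":[0,0,0]},{"grip":1,"linear":[0,0,2],"turn":[0,0,0]},{"grip":1,"linear":[0,0,1],"turn":[0,0,0]},{"grip":1,"linear":[0,0,0],"turn":[0,0,0]},{"grip":0,"linear":[0,0,0],"turn":[0,0,0]},{"grip":0,"linear":[0,0,0],"turn":[0,0,0]},{"grip":0,"linear":[0,0,0],"turn":[0,0,0]},{"grip":0,"linear":[0,0,0],"turn":[0,0,0]},{"grip":0,"linear":[0,0,0],"turn":[0,0,0]},{"grip":0,"linear":[0,0,0],"turn":[0,0,0]}]'
```

```text
clock: 4.08
position: [415.8, -152.4, 31.7]
orientation: [[0.338, 0.941, 0.001], [0.941, -0.338, -0.0], [-0.0, 0.001, -1.0]]
contact_force: [-5.2, 2.8, 10.4]
opening: 57.6
```

```bash
python3 -m jog '[{"grip":0,"linear":[0,0,0],"turn":[0,0,0]},{"grip":0,"linear":[0,0,0],"turn":[0,0,0]}]'; python3 -c "
from look import *
for n in('wrist','scene'): snap(n,n+'2')
p=cv2.imread('pics/scene2.png')[120:330,130:400];q=cv2.imread('pics/wrist2.png')
cv2.imwrite('pics/c2.png',np.hstack([cv2.resize(p,(490,384)),q[:,200-100:410]]))"
```

```text
clock: 4.32
position: [415.8, -152.4, 31.7]
orientation: [[0.338, 0.941, 0.001], [0.941, -0.338, -0.0], [-0.0, 0.001, -1.0]]
contact_force: [-4.3, 2.7, 10.4]
opening: 57.4
```

View pics/c2.png

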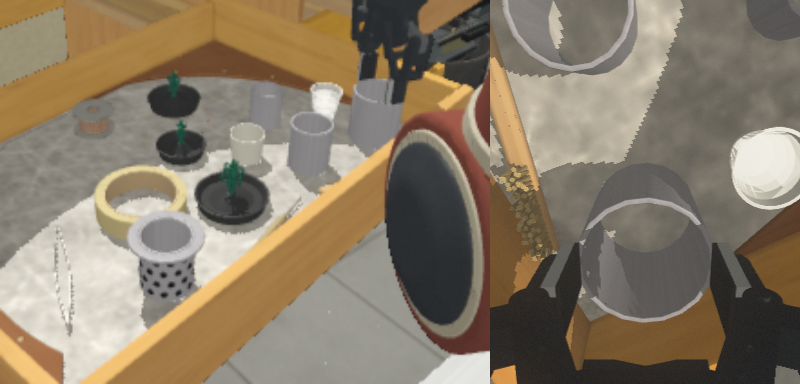

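```bash
python3 -m jog '[{"grip":0,"linear":[0,0,-1],"turn":[0,0,0]},{"grip":0,"linear":[0,0,-2],"turn":[0,0,0]},{"grip":0,"linear":[0,0,-3],"turn":[0,0,0]},{"grip":0,"linear":[0,0,-3],"turn":[0,0,0]},{"grip":0,"linear":[0,0,-2],"turn":[0,0,0]},{"grip":0,"linear":[0,0,0],"turn":[0,0,0]}]';python3 -c "
from look import *
o,p,d=snap('wrist','w3');W=cloud('wrist',d,o)
P=W[np.isfinite(W[...,2])]
for lo in range(100,190,5):
  q=P[(np.hypot(P[:,0]-415.8,P[:,1]+152.4)<36)&(P[:,2]>lo)&(P[:,2]<=lo+5)];print(lo,len(q))
S=P[(np.hypot(P[:,0]-415.8,P[:,1]+152.4)<36)]
import numpy as np
"
```

```text
clock: 5.18
position: [416.3, -152.7, 141.4]
orientation: [[0.338, 0.941, 0.004], [0.941, -0.338, -0.002], [-0.001, 0.005, -1.0]]
contact_force: [-1.0, 0.7, -2.4]
opening: 57.5
100 0
105 17
110 472
115 553
120 605
125 651
130 715
135 750
140 832
145 911
150 983
155 1065
160 1167
165 1286
170 1609
175 1910
180 405
185 441
```

View pics/w3.png

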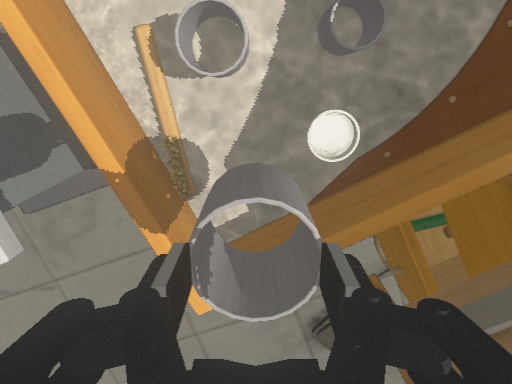

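```bash
python3 -m jog '[{"grip":0,"linear":[2.2,-0.7,0],"turn":[0,0,0]},{"grip":0,"linear":[4.3,-1.4,0],"turn":[0,0,0]},{"grip":0,"linear":[4.3,-1.4,0],"turn":[0,0,0]},{"grip":0,"linear":[2.2,-0.7,0],"turn":[0,0,0]},{"grip":0,"linear":[0,0,0],"turn":[0,0,0]}]';cat > h.py <<'E'
from w import *
def held(tag,x,y,ro,zt):
    o,p,d=np.load(f'pics/{tag}.npz'),0,0
    W=cloud('wrist',o['d'],dict(orientation=o['R'],position=o['pos']));P=W[np.isfinite(W[...,2])]
    q=P[(np.hypot(P[:,0]-x,P[:,1]-y)<ro+12)]
    # rim height
    c,k,r,h,zz=fit(P,x,y,ro,ro-2.5,zt); print('held rim',c.round(1),k,r.round(1),h,zz.round(1),'rel TCP',(c-o['pos'][:2]).round(1))
E
python3 -c "
from h import *
wfit('w4',['b_large','b_small','b_med'])
z=np.load('pics/w4.npz')['pos'];held('w4',z[0],z[1],31,z[2]+34)
held('w3',416.3,-152.7,31,176)"
```

```text
clock: 5.85
position: [418.4, -14.1, 137.4]
orientation: [[0.335, 0.942, -0.003], [0.942, -0.335, 0.0], [-0.0, -0.003, -1.0]]
contact_force: [-0.5, -0.8, -1.4]
opening: 57.2
[418.4 -14.1 137.4] 5.85
b_small [535.4  60.1] 1629 27.5 29.0 [185 168 180 207 122 283 260 224] 13.6
b_med [6.287e+02 6.000e-01] 1019 33.0 34.0 [214 165 157 202 184   0   0  97] 13.9
b_large [425.8  75.4] 2350 38.5 40.0 [243 280 308 334 343 307 276 259] 13.7
held rim [418.5 -14.3] 3109 29.3 [471 435 293 379 456 344 300 431] 171.4 rel TCP [ 0.1 -0.2]
held rim [ 416.1 -152.8] 2966 29.4 [435 396 307 362 418 339 305 404] 175.4 rel TCP [-0.2 -0.1]
```

View pics/w4.png

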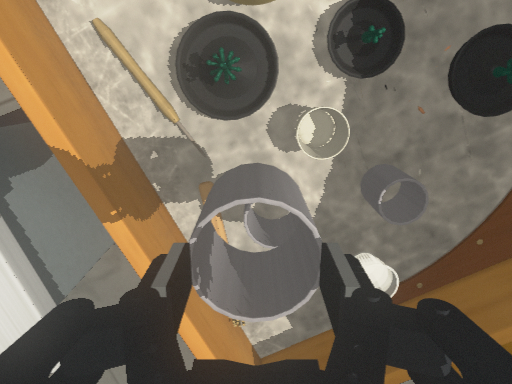

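```bash
python3 -m jog '[{"grip":0,"linear":[2.4,-0.6,0],"turn":[0,0,0]},{"grip":0,"linear":[4.0,-1.1,0],"turn":[0,0,0]},{"grip":0,"linear":[2.3,-0.6,0],"turn":[0,0,0]},{"grip":0,"linear":[0,0,0],"turn":[0,0,0]},{"grip":0,"linear":[0,0,0],"turn":[0,0,0]}]'
python3 -c "
from h import *
wfit('w5',['b_large'])
z=np.load('pics/w5.npz')['pos'];held('w5',z[0],z[1],31,z[2]+34)"
```

```text
clock: 6.52
position: [427.1, 73.1, 138.6]
orientation: [[0.339, 0.941, -0.001], [0.941, -0.339, -0.001], [-0.001, -0.001, -1.0]]
contact_force: [-0.3, -0.7, -2.4]
opening: 57.1
[427.1  73.1 138.6] 6.525
b_large [425.8  75.4] 1341 38.7 40.0 [227  22 221 217 210 219 167  58] 13.7
held rim [427.1  72.9] 3121 29.3 [469 439 307 373 453 352 296 432] 172.6 rel TCP [ 0.  -0.2]
```

View pics/w5.png

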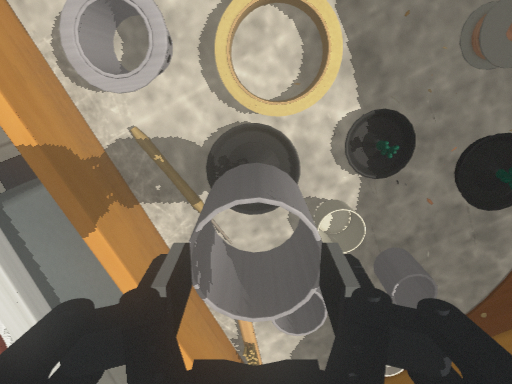

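```bash
python3 -m jog '[{"grip":0,"linear":[0.19,-0.21,0.5],"turn":[0,0,0]},{"grip":0,"linear":[0,0,1.5],"turn":[0,0,0]},{"grip":0,"linear":[0,0,2],"turn":[0,0,0]},{"grip":0,"linear":[0,0,2],"turn":[0,0,0]},{"grip":0,"linear":[0,0,1.5],"turn":[0,0,0]},{"grip":0,"linear":[0,0,1],"turn":[0,0,0]},{"grip":0,"linear":[0,0,0.5],"turn":[0,0,0]},{"grip":0,"linear":[0,0,0],"turn":[0,0,0]}]'
python3 -c "
from h import *
wfit('w6',['b_large'])
z=np.load('pics/w6.npz')['pos'];held('w6',z[0],z[1],31,z[2]+34)"
```

```text
clock: 7.58
position: [426.0, 76.7, 49.1]
orientation: [[0.338, 0.941, -0.0], [0.941, -0.338, -0.0], [-0.0, -0.0, -1.0]]
contact_force: [-0.2, -0.0, -2.4]
opening: 57.0
[426.   76.7  49.1] 7.575
b_large [425.3  74.4] 1843 39.5 40.0 [  0   0 333 420 396 407 287   0] 13.9
held rim [425.9  76.5] 3111 29.3 [470 428 299 380 460 346 298 430] 83.1 rel TCP [-0.1 -0.3]
```

```bash
python3 -m jog '[{"grip":0,"linear":[-0.1,0.0,0.3],"turn":[0,0,0]},{"grip":0,"linear":[0,0,0.3],"turn":[0,0,0]},{"grip":0,"linear":[0,0,0.3],"turn":[0,0,0]},{"grip":0,"linear":[0,0,0.2],"turn":[0,0,0]},{"grip":0,"linear":[0,0,0],"turn":[0,0,0]}]'
```

```text
clock: 8.25
position: [425.7, 75.8, 38.1]
orientation: [[0.338, 0.941, 0.0], [0.941, -0.338, -0.0], [0.0, 0.0, -1.0]]
contact_force: [-0.1, 0.7, -2.5]
opening: 57.2
```

```bash
python3 -m jog '[{"grip":0,"linear":[0,0,0.1],"turn":[0,0,0]},{"grip":0,"linear":[0,0,0.1],"turn":[0,0,0]},{"grip":0,"linear":[0,0,0],"turn":[0,0,0]}]'
```

```text
clock: 8.62
position: [425.9, 75.9, 37.9]
orientation: [[0.338, 0.941, -0.001], [0.941, -0.338, 0.0], [-0.0, -0.001, -1.0]]
contact_force: [-5.1, 0.6, 9.9]
opening: 57.4
```

```bash
python3 -m jog '[{"grip":0.75,"linear":[0,0,0],"turn":[0,0,0]},{"grip":0.85,"linear":[0,0,0],"turn":[0,0,0]},{"grip":1,"linear":[0,0,0],"turn":[0,0,0]},{"grip":1,"linear":[0,0,0],"turn":[0,0,0]},{"grip":1,"linear":[0,0,0],"turn":[0,0,0]}]'
```

```text
clock: 9.25
position: [425.6, 75.8, 36.0]
orientation: [[0.338, 0.941, -0.0], [0.941, -0.338, -0.0], [-0.0, -0.0, -1.0]]
contact_force: [-0.0, 0.1, -0.1]
opening: 85.6
```

```bash
python3 -m jog '[{"grip":1,"linear":[0,0,-0.5],"turn":[0,0,0]},{"grip":1,"linear":[0,0,-2],"turn":[0,0,0]},{"grip":1,"linear":[0,0,-3],"turn":[0,0,0]},{"grip":1,"linear":[0,0,-4],"turn":[0,0,0]},{"grip":1,"linear":[0,0,-1.5],"turn":[0,0,0]},{"grip":1,"linear":[0,0,0],"turn":[0,0,0]}]'
python3 -c "
from h import *
wfit('w7',['f_med','f_small','b_small'])
held('w7',425.5,75.5,31,72)"
```

```text
clock: 10.0
position: [426.3, 75.8, 147.0]
orientation: [[0.338, 0.941, 0.002], [0.941, -0.338, -0.0], [0.001, 0.002, -1.0]]
contact_force: [0.1, -1.0, -0.7]
opening: 85.2
[426.3  75.8 147. ] 10.0
f_small [523.1 -66. ] 242 18.6 18.75 [ 0  0  0 15 77 50 75 25] 49.7
f_med [424.1 -43.6] 688 23.5 23.75 [105  77  64  98 102  74  69  99] 57.7
b_small [535.6  60.7] 1265 27.6 29.0 [157 132 122 128 152 177 208 189] 13.8
held rim [426.1  75.6] 1016 29.4 [142 131 114 116 141 119 116 137] 72.0 rel TCP [-0.3 -0.2]
```

View pics/w7.png

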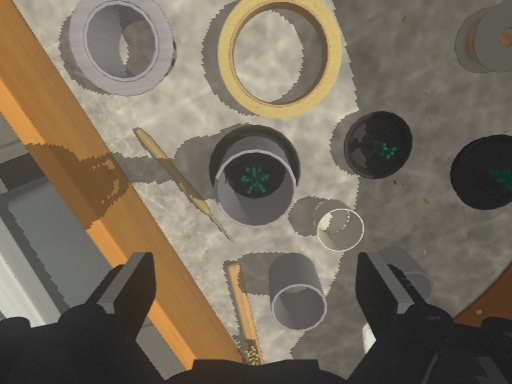

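```bash
python3 -m jog '[{"grip":1,"linear":[-3.5,1.2,0],"turn":[0,0,0]},{"grip":1,"linear":[-4.5,1.5,0],"turn":[0,0,0]},{"grip":1,"linear":[-3.34,1.14,0],"turn":[0,0,0]},{"grip":1,"linear":[0,0,1],"turn":[0,0,0]},{"grip":1,"linear":[0,0,3],"turn":[0,0,0]},{"grip":1,"linear":[0,0,2],"turn":[0,0,0]},{"grip":1,"linear":[0,0,0],"turn":[0,0,0]}]'
```

```text
clock: 10.92
position: [420.6, -42.3, 82.4]
orientation: [[0.337, 0.941, -0.007], [0.941, -0.337, 0.002], [-0.0, -0.007, -1.0]]
contact_force: [1.2, 0.1, -0.0]
opening: 85.1
```

```bash
python3 -m jog '[{"grip":1,"linear":[0,0.2,0],"turn":[0,0,0]},{"grip":1,"linear":[0,0,0],"turn":[0,0,0]}]'
```

```text
clock: 11.18
position: [426.1, -44.5, 87.1]
orientation: [[0.338, 0.941, 0.002], [0.941, -0.338, -0.0], [0.0, 0.002, -1.0]]
contact_force: [0.5, -0.7, 0.2]
opening: 85.3
```

```bash
python3 -m jog '[{"grip":1,"linear":[0,-0.2,1],"turn":[0,0,0]},{"grip":1,"linear":[0,0,2],"turn":[0,0,0]},{"grip":1,"linear":[0,0,2],"turn":[0,0,0]},{"grip":1,"linear":[0,0,1.5],"turn":[0,0,0]},{"grip":1,"linear":[0,0,0],"turn":[0,0,0]},{"grip":1,"linear":[0,0,0],"turn":[0,0,0]},{"grip":0,"linear":[0,0,0],"turn":[0,0,0]},{"grip":0,"linear":[0,0,0],"turn":[0,0,0]},{"grip":0,"linear":[0,0,0],"turn":[0,0,0]},{"grip":0,"linear":[0,0,0],"turn":[0,0,0]},{"grip":0,"linear":[0,0,0],"turn":[0,0,0]},{"grip":0,"linear":[0,0,0],"turn":[0,0,0]},{"grip":0,"linear":[0,0,0],"turn":[0,0,0]}]'
```

```text
clock: 12.8
position: [424.3, -44.2, 22.6]
orientation: [[0.338, 0.941, 0.001], [0.941, -0.338, -0.0], [0.0, 0.001, -1.0]]
contact_force: [-1.7, -0.5, 5.7]
opening: 46.4
```

```bash
python3 -m jog '[{"grip":0,"linear":[0,0,-1],"turn":[0,0,0]},{"grip":0,"linear":[0,0,-2],"turn":[0,0,0]},{"grip":0,"linear":[0,0,-3],"turn":[0,0,0]},{"grip":0,"linear":[0,0,-2.5],"turn":[0,0,0]},{"grip":0,"linear":[0,0,-1],"turn":[0,0,0]},{"grip":0,"linear":[0,0,0],"turn":[0,0,0]},{"grip":0,"linear":[0,0,0],"turn":[0,0,0]}]'
python3 -c "
from h import *
wfit('w8',['b_med','b_small'])
z=np.load('pics/w8.npz')['pos'];held('w8',z[0],z[1],25,z[2]+36)"
```

```text
clock: 13.68
position: [422.5, -43.7, 114.8]
orientation: [[0.338, 0.941, -0.002], [0.941, -0.338, 0.001], [-0.0, -0.002, -1.0]]
contact_force: [-0.6, -0.7, -0.5]
opening: 46.4
[422.5 -43.7 114.8] 13.675
b_small [536.1  61.6] 855 28.7 29.0 [228 214  38   0   0   0  91 284] 13.9
b_med [628.9   1.3] 743 33.9 34.0 [258 208 212  58   0   0   0   7] 14.1
held rim [422.8 -43.1] 2564 23.6 [351 322 310 297 354 343 263 324] 150.1 rel TCP [0.3 0.5]
```

View pics/w8.png

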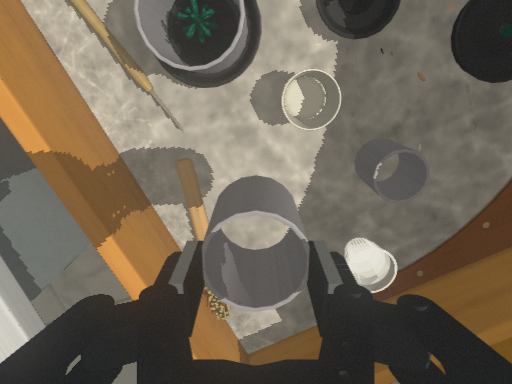

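```bash
python3 -m jog '[{"grip":0,"linear":[1.1,1.8,0],"turn":[0,0,0]},{"grip":0,"linear":[2.2,3.6,0],"turn":[0,0,0]},{"grip":0,"linear":[2.6,4.2,0],"turn":[0,0,0]},{"grip":0,"linear":[2.2,3.6,0],"turn":[0,0,0]},{"grip":0,"linear":[1.7,2.7,0],"turn":[0,0,0]},{"grip":0,"linear":[0.8,1.2,0],"turn":[0,0,0]},{"grip":0,"linear":[0.4,0.5,0],"turn":[0,0,0]},{"grip":0,"linear":[0,0,0],"turn":[0,0,0]},{"grip":0,"linear":[0,0,0],"turn":[0,0,0]}]'
python3 -c "
from h import *
wfit('w9',['b_med','b_small'])
z=np.load('pics/w9.npz')['pos'];held('w9',z[0],z[1],25,z[2]+36)"
```

```text
clock: 14.85
position: [625.4, -0.1, 116.1]
orientation: [[0.338, 0.941, -0.0], [0.941, -0.338, -0.0], [-0.0, -0.0, -1.0]]
contact_force: [-0.4, -1.1, -1.9]
opening: 46.5
[ 6.254e+02 -1.000e-01  1.161e+02] 14.85
b_small [536.9  59.9] 1533 27.7 29.0 [196 233 239 225 181 152 143 164] 13.7
b_med [628.   -0.9] 1106 33.2 34.0 [ 36   1 213 205 207 209 221  14] 13.9
held rim [6.256e+02 5.000e-01] 2556 23.6 [346 337 303 290 336 343 275 326] 151.4 rel TCP [0.2 0.6]
```

View pics/w9.png

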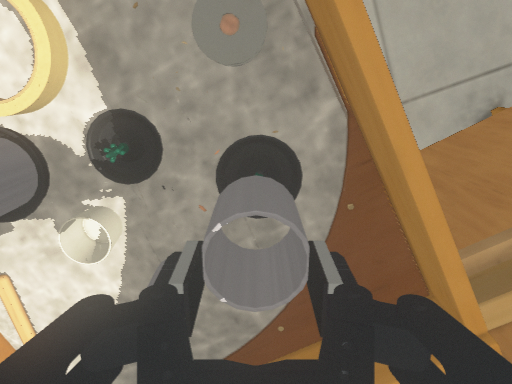

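```bash
python3 -m jog '[{"grip":0,"linear":[0.07,0.27,0.5],"turn":[0,0,0]},{"grip":0,"linear":[0,0,1.5],"turn":[0,0,0]},{"grip":0,"linear":[0,0,2],"turn":[0,0,0]},{"grip":0,"linear":[0,0,1.7],"turn":[0,0,0]},{"grip":0,"linear":[0,0,1],"turn":[0,0,0]},{"grip":0,"linear":[0,0,0.5],"turn":[0,0,0]},{"grip":0,"linear":[0,0,0.2],"turn":[0,0,0]},{"grip":0,"linear":[0,0,0],"turn":[0,0,0]},{"grip":0,"linear":[0,0,0],"turn":[0,0,0]}]'
python3 -c "
from h import *
wfit('w10',['b_med','b_small'])
z=np.load('pics/w10.npz')['pos'];held('w10',z[0],z[1],25,z[2]+36)"
```

```text
clock: 16.02
position: [629.6, -0.3, 42.9]
orientation: [[0.338, 0.941, 0.001], [0.941, -0.338, -0.0], [0.0, 0.001, -1.0]]
contact_force: [-0.4, -0.4, -1.3]
opening: 46.4
[ 6.296e+02 -3.000e-01  4.290e+01] 16.025
b_small [537.1  59.9] 2771 27.8 29.0 [360 410 486 423 322 252 242 276] 13.7
b_med [628.1  -1. ] 1758 33.4 34.0 [  0  24 368 359 353 356 298   0] 13.9
held rim [6.296e+02 3.000e-01] 2565 23.6 [343 338 318 290 338 341 269 328] 78.2 rel TCP [0.1 0.6]
```

```bash
python3 -m jog '[{"grip":0,"linear":[-0.03,-0.1,0.3],"turn":[0,0,0]},{"grip":0,"linear":[0,0,0.4],"turn":[0,0,0]},{"grip":0,"linear":[0,0,0.3],"turn":[0,0,0]},{"grip":0,"linear":[0,0,0.2],"turn":[0,0,0]},{"grip":0,"linear":[0,0,0.1],"turn":[0,0,0]},{"grip":0,"linear":[0,0,0],"turn":[0,0,0]},{"grip":0,"linear":[0,0,0],"turn":[0,0,0]}]'
```

```text
clock: 16.95
position: [628.1, -0.1, 29.2]
orientation: [[0.338, 0.941, 0.0], [0.941, -0.338, -0.0], [0.0, 0.0, -1.0]]
contact_force: [0.4, -0.2, -0.6]
opening: 46.7
```

```bash
python3 -m jog '[{"grip":0,"linear":[0,0,0.1],"turn":[0,0,0]},{"grip":0,"linear":[0,0,0.05],"turn":[0,0,0]},{"grip":0,"linear":[0,0,0],"turn":[0,0,0]}]'
```

```text
clock: 17.32
position: [628.3, -0.1, 28.6]
orientation: [[0.338, 0.941, 0.0], [0.941, -0.338, -0.0], [0.0, 0.0, -1.0]]
contact_force: [-2.2, 1.1, 5.2]
opening: 46.4
```

On the floor (upward force 5 N); release and rise.

```bash
python3 -m jog '[{"grip":0.62,"linear":[0,0,0],"turn":[0,0,0]},{"grip":0.75,"linear":[0,0,0],"turn":[0,0,0]},{"grip":1,"linear":[0,0,0],"turn":[0,0,0]},{"grip":1,"linear":[0,0,0],"turn":[0,0,0]},{"grip":1,"linear":[0,0,0],"turn":[0,0,0]},{"grip":1,"linear":[0,0,0],"turn":[0,0,0]},{"grip":1,"linear":[0,0,-0.5],"turn":[0,0,0]},{"grip":1,"linear":[0,0,-2],"turn":[0,0,0]},{"grip":1,"linear":[0,0,-3],"turn":[0,0,0]},{"grip":1,"linear":[0,0,-3],"turn":[0,0,0]},{"grip":1,"linear":[0,0,-1.5],"turn":[0,0,0]},{"grip":1,"linear":[0,0,0],"turn":[0,0,0]}]'
python3 -c "
from h import *
wfit('w11',['b_small','f_small'])
held('w11',628.5,0.5,25,64)"
```

```text
clock: 18.82
position: [629.1, -0.3, 129.9]
orientation: [[0.338, 0.941, 0.004], [0.941, -0.338, -0.0], [0.001, 0.004, -1.0]]
contact_force: [0.1, 0.5, -1.0]
opening: 85.6
[ 6.291e+02 -3.000e-01  1.299e+02] 18.825
f_small [523.6 -66.5] 424 18.5 18.75 [88 47  0  0 84 85 56 64] 49.6
b_small [536.9  60. ] 1402 27.7 29.0 [179 217 222 203 163 140 136 142] 13.6
held rim [628.5   0. ] 875 23.4 [123 113  96 107 119 106  99 112] 63.9 rel TCP [-0.6  0.3]
```

View pics/w11.png

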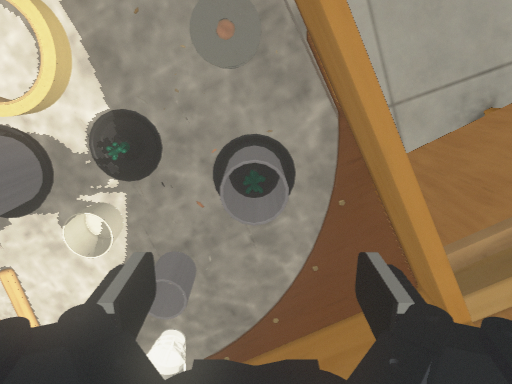

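```bash
python3 -m jog '[{"grip":1,"linear":[-2,-1.6,0],"turn":[0,0,0]},{"grip":1,"linear":[-3.5,-2.7,0],"turn":[0,0,0]},{"grip":1,"linear":[-2.6,-2.1,0],"turn":[0,0,0]},{"grip":1,"linear":[-1.3,-1,0],"turn":[0,0,0]},{"grip":1,"linear":[-0.4,-0.3,1],"turn":[0,0,0]},{"grip":1,"linear":[0,0,2],"turn":[0,0,0]},{"grip":1,"linear":[0,0,2],"turn":[0,0,0]},{"grip":1,"linear":[0,0,0.5],"turn":[0,0,0]},{"grip":1,"linear":[0,0,0],"turn":[0,0,0]},{"grip":1,"linear":[0,0,0],"turn":[0,0,0]}]'
```

```text
clock: 20.12
position: [523.1, -66.3, 73.3]
orientation: [[0.338, 0.941, 0.001], [0.941, -0.338, -0.0], [0.0, 0.001, -1.0]]
contact_force: [0.3, -0.2, -0.3]
opening: 85.1
```

```bash
python3 -m jog '[{"grip":1,"linear":[0,0,1],"turn":[0,0,0]},{"grip":1,"linear":[0,0,2],"turn":[0,0,0]},{"grip":1,"linear":[0,0,1.8],"turn":[0,0,0]},{"grip":1,"linear":[0,0,1],"turn":[0,0,0]},{"grip":1,"linear":[0,0,0],"turn":[0,0,0]},{"grip":1,"linear":[0,0,0],"turn":[0,0,0]},{"grip":0,"linear":[0,0,0],"turn":[0,0,0]},{"grip":0,"linear":[0,0,0],"turn":[0,0,0]},{"grip":0,"linear":[0,0,0],"turn":[0,0,0]},{"grip":0,"linear":[0,0,0],"turn":[0,0,0]},{"grip":0,"linear":[0,0,0],"turn":[0,0,0]},{"grip":0,"linear":[0,0,0],"turn":[0,0,0]},{"grip":0,"linear":[0,0,0],"turn":[0,0,0]},{"grip":0,"linear":[0,0,0],"turn":[0,0,0]}]'
```

```text
clock: 21.88
position: [523.0, -66.5, 15.5]
orientation: [[0.338, 0.941, 0.001], [0.941, -0.338, -0.0], [0.0, 0.001, -1.0]]
contact_force: [-0.9, 0.4, 6.5]
opening: 36.6
```

```bash
python3 -m jog '[{"grip":0,"linear":[0,0,-1],"turn":[0,0,0]},{"grip":0,"linear":[0,0,-2],"turn":[0,0,0]},{"grip":0,"linear":[0,0,-3],"turn":[0,0,0]},{"grip":0,"linear":[0,0,-2],"turn":[0,0,0]},{"grip":0,"linear":[0,0,-0.5],"turn":[0,0,0]},{"grip":0,"linear":[0,0,0],"turn":[0,0,0]},{"grip":0,"linear":[2,-0.5,0],"turn":[0,0,0]},{"grip":0,"linear":[3.5,-0.9,0],"turn":[0,0,0]},{"grip":0,"linear":[2,-0.5,0],"turn":[0,0,0]},{"grip":0,"linear":[0,0,0],"turn":[0,0,0]},{"grip":0,"linear":[0,0,0],"turn":[0,0,0]}]'
python3 -c "
from h import *
wfit('w12',['b_small'])
z=np.load('pics/w12.npz')['pos'];held('w12',z[0],z[1],20,z[2]+36)"
```

```text
clock: 23.25
position: [529.2, 10.4, 98.6]
orientation: [[0.338, 0.941, -0.002], [0.941, -0.338, -0.0], [-0.001, -0.002, -1.0]]
contact_force: [0.4, -0.0, -0.7]
opening: 36.5
[529.2  10.4  98.6] 23.25
b_small [536.2  60.1] 1909 27.5 29.0 [234 241 245 235 250 240 235 229] 13.7
held rim [529.4  11.2] 1912 18.9 [243 235 227 240 241 312 167 247] 133.2 rel TCP [0.2 0.9]
```

View pics/w12.png

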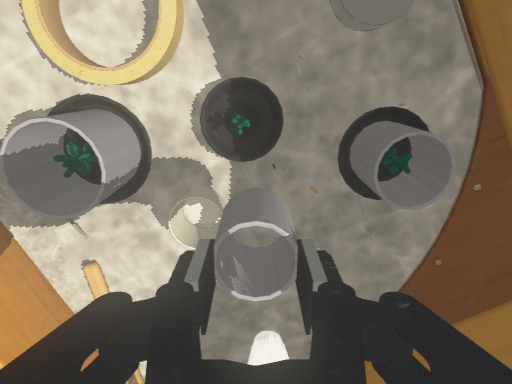

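```bash
python3 -m jog '[{"grip":0,"linear":[1.5,-0.3,0],"turn":[0,0,0]},{"grip":0,"linear":[2.2,-0.5,0],"turn":[0,0,0]},{"grip":0,"linear":[1.1,-0.2,0],"turn":[0,0,0]},{"grip":0,"linear":[0,0,0],"turn":[0,0,0]},{"grip":0,"linear":[0,0,0],"turn":[0,0,0]},{"grip":0,"linear":[0,0,0],"turn":[0,0,0]}]'
python3 -c "
from h import *
wfit('w13',['b_small'])
z=np.load('pics/w13.npz')['pos'];held('w13',z[0],z[1],20,z[2]+35)"
```

```text
clock: 24.05
position: [536.6, 58.8, 99.6]
orientation: [[0.339, 0.941, -0.0], [0.941, -0.339, -0.0], [-0.0, -0.0, -1.0]]
contact_force: [0.2, 0.4, -1.0]
opening: 36.3
[536.6  58.8  99.6] 24.05
b_small [535.9  59. ] 1040 28.1 29.0 [  0  73 191 190 186 190 193  17] 13.8
held rim [536.8  59.6] 2036 18.8 [282 264 210 255 270 325 152 278] 134.1 rel TCP [0.2 0.8]
```

Aligned within 1 mm; bottom at about 84 mm. Lowering.

```bash
python3 -m jog '[{"grip":0,"linear":[0,-0.06,0.5],"turn":[0,0,0]},{"grip":0,"linear":[0,0,1.5],"turn":[0,0,0]},{"grip":0,"linear":[0,0,2],"turn":[0,0,0]},{"grip":0,"linear":[0,0,1.5],"turn":[0,0,0]},{"grip":0,"linear":[0,0,0.7],"turn":[0,0,0]},{"grip":0,"linear":[0,0,0.3],"turn":[0,0,0]},{"grip":0,"linear":[0,0,0],"turn":[0,0,0]},{"grip":0,"linear":[0,0,0],"turn":[0,0,0]}]'
python3 -c "
from h import *
wfit('w14',['b_small'])
z=np.load('pics/w14.npz')['pos'];held('w14',z[0],z[1],20,z[2]+35)"
```

```text
clock: 25.1
position: [536.7, 59.4, 35.4]
orientation: [[0.338, 0.941, 0.001], [0.941, -0.338, -0.0], [0.0, 0.001, -1.0]]
contact_force: [0.4, -1.2, -1.3]
opening: 36.3
[536.7  59.4  35.4] 25.1
b_small [535.9  59. ] 1630 28.3 29.0 [  0  65 335 311 301 308 304   6] 13.9
held rim [536.9  60.3] 2041 18.8 [281 263 210 264 265 324 156 278] 69.8 rel TCP [0.1 0.8]
```

Bottom at 19.8; 14 mm to go.

```bash
python3 -m jog '[{"grip":0,"linear":[0,-0.05,0.3],"turn":[0,0,0]},{"grip":0,"linear":[0,0,0.4],"turn":[0,0,0]},{"grip":0,"linear":[0,0,0.3],"turn":[0,0,0]},{"grip":0,"linear":[0,0,0.2],"turn":[0,0,0]},{"grip":0,"linear":[0,0,0.1],"turn":[0,0,0]},{"grip":0,"linear":[0,0,0],"turn":[0,0,0]},{"grip":0,"linear":[0,0,0.1],"turn":[0,0,0]},{"grip":0,"linear":[0,0,0],"turn":[0,0,0]}]'
```

```text
clock: 26.15
position: [535.9, 59.7, 21.5]
orientation: [[0.338, 0.941, 0.0], [0.941, -0.338, 0.0], [0.0, 0.0, -1.0]]
contact_force: [-3.1, 0.5, 5.7]
opening: 36.2
```

```bash
python3 -m jog '[{"grip":0.5,"linear":[0,0,0],"turn":[0,0,0]},{"grip":0.65,"linear":[0,0,0],"turn":[0,0,0]},{"grip":1,"linear":[0,0,0],"turn":[0,0,0]},{"grip":1,"linear":[0,0,0],"turn":[0,0,0]},{"grip":1,"linear":[0,0,0],"turn":[0,0,0]},{"grip":1,"linear":[0,0,0],"turn":[0,0,0]},{"grip":1,"linear":[0,0,0],"turn":[0,0,0]},{"grip":1,"linear":[0,0,-0.5],"turn":[0,0,0]},{"grip":1,"linear":[0,0,-2],"turn":[0,0,0]},{"grip":1,"linear":[0,0,-3],"turn":[0,0,0]},{"grip":1,"linear":[0,0,-3],"turn":[0,0,0]},{"grip":1,"linear":[0,0,-2],"turn":[0,0,0]},{"grip":1,"linear":[0,0,-0.5],"turn":[0,0,0]},{"grip":1,"linear":[0,0,0],"turn":[0,0,0]},{"grip":1,"linear":[0,0,0],"turn":[0,0,0]}]'
python3 -c "
from h import *
wfit('w15',[])
held('w15',536,60,20,56);held('w15',628.5,0.5,25,64);held('w15',426,75.6,31,72)
for n in ('scene','side'):
  o,p,d=snap(n,n+'15');W=cloud(n,d);P=W[np.isfinite(W[...,2])]
  for x,y,r,h in((536,60,20,56),(628.5,.5,25,64),(426,75.6,31,72)):
    c=fit(P,x,y,r,r-2.5,h);print(n,c[0].round(1),c[1],c[4].round(1))
a=cv2.imread('pics/scene15.png')[120:330,130:400]
cv2.imwrite('pics/c15.png',np.hstack([cv2.resize(a,(400,311)),cv2.resize(cv2.imread('pics/w15.png'),(400,311))]))"
```

```text
clock: 28.02
position: [534.6, 59.6, 129.0]
orientation: [[0.338, 0.941, -0.003], [0.941, -0.338, 0.0], [-0.001, -0.003, -1.0]]
contact_force: [0.3, 0.1, 0.1]
opening: 85.6
[534.6  59.6 129. ] 28.025
held rim [536.7  59.6] 636 18.5 [90 78 70 82 87 78 69 82] 56.0 rel TCP [2.1 0. ]
held rim [6.282e+02 3.000e-01] 984 23.5 [119  85 122 145 121 102 140 150] 63.8 rel TCP [ 93.6 -59.3]
held rim [426.4  75.4] 1269 29.4 [167 199 183 129 168 191 153  79] 71.7 rel TCP [-108.2   15.7]
scene [536.5  61.6] 79 54.4
scene [627.5   1.7] 72 62.7
scene [425.4  77.5] 157 70.6
side [535.7  59. ] 54 54.9
side [627.5  -0.7] 69 62.6
side [425.   75.2] 99 70.4
```

View pics/c15.png

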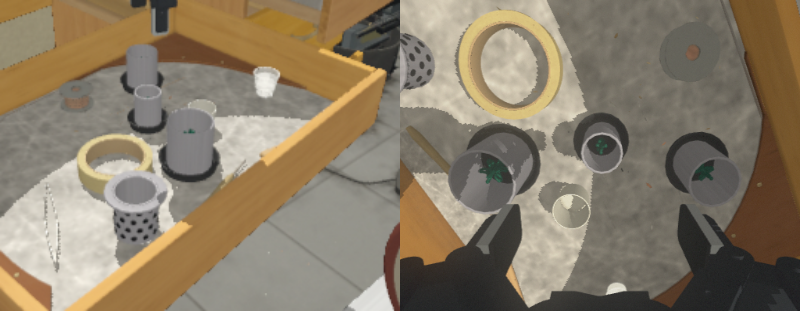

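The pictures show all three flasks upright in their dishes with the trees inside: small at (600,150), medium at (703,170) and large at (490,170) in the wrist half. The flanged flask stands where it was. I'll hand in.

```bash
python3 -c "
from plant import robot
print(robot.get_obs()['contact_force'],robot.sign_off())"
```

```text
the job is handed in; nothing more can be done
[1.23954091 0.00353825 0.27213322] None
```

I lowered the large, medium and small plain flasks in turn over their trees onto the bases of their own size. I released each only after the wrist force showed it resting on the dish floor, and handed in at about 28 s with the gripper open and clear.

| Flask | Rim height (wrist camera) | Expected when fully down | Offset from base axis (wrist camera) |
|---|---|---|---|
| Small | 56.0 mm | 56 mm | about 1 mm |
| Medium | 63.8 mm | 64 mm | about 1 mm |
| Large | 71.7 mm | 72 mm | about 1 mm |

- **Camera differences:** The scene and side cameras read the rims 1.1 to 1.6 mm lower than the wrist camera and differed from each other by about 2.5 mm in y. Both had the same bias before anything moved, so I put it down to calibration.
- **Trees and flanged flask:** I judged the trees and the flanged flask undisturbed only by looking at the final pictures; I did not measure the forces on the trees or the flanged flask's position.

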